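# Find, seat and tag the loose valve cap

### The arm

A 6-joint arm with a two-finger parallel gripper is mounted at the origin on the work surface. World frame = base frame: x ahead of the robot, y to its left, z up, the work surface at z = 0. Lengths are in m, angles in rad, forces in N, time in s.
With the tool pointing down it reaches from about 0.275 to 0.775 m from the base axis. Payload 14.6 kg.
Tool frame: the origin (TCP) lies midway between the tips of the shut fingers; the grasp point (between the pads) lies 19 mm behind it; z points along the fingers, y is the line along which they close (so a half turn about z gives the same grasp; the last joint's range is limited). The gripper opens to 85 mm and grips with 20 to 120 N. Pads are 22 mm wide; open, the fingers measure 114 mm over their backs; the gripper's body (76 mm by 85 mm) begins 54 mm behind the grasp point. The pads swing forward as they close: fully open they stand 13 mm farther back than shut.
Start: joints at [1.185, 0.263, -0.048, 1.259, 0, 1.415], TCP at [0.12, 0.511, 0.231] pointing down, gripper open.
Joint ranges: [-2.65, 2.65], [-0.89, 1.7], [-1.18, 1.37], [-2.13, 2.11], [-1.35, 1.29], [-3.14, 3.14]. Speed limits (rad/s): [1.89, 1.89, 2.57, 2.79, 3.14, 3.14].

### API

Orientations are given as a 3x3 rotation matrix whose columns are the frame's x, y, z axes.
In Python, from cell import ctrl, vision, ticket gives the robot as it stands.
- The arm moves only by the tool drive_tool, never from a script. Its argument "motion" is a list of rows, each a list of 7 numbers: the shift along the tool's x, y, z in units of 150 mm (1.0 is 150 mm), then the turn, a rotation vector about the tool's x, y, z in units of 120 degrees (1.0 is 120 degrees), then the opening in per cent of the stroke, from 0 (shut) to 100 (fully open). In form: [[tx, ty, tz, rx, ry, rz, jaw], ...]. A call has exactly 5 rows; each row shifts and turns the commanded pose from where the row before left it, along the tool's axes as they then stand; what a row does not reach is not made up. A row lasts 1/8 s, in which the tool goes at most 62.5 mm and 10.7 degrees, less where a joint would pass 70% of its speed; a pose out of reach is approached as far as the arm can. A call with a number of a shift or a turn outside -1 to 1 is refused whole. A call with a gripper value outside its range is refused whole. The fingers move at their own pace and stop on an object; the grip force is fixed at half the most. Time passes only in rows, so rows that do not move let the fingers close, or fill a call up. It gives the time, the measured TCP pose, the force, the opening and the grip force at its end, in the units of the state.
- ctrl.state(): the state, without advancing time (a new reading comes with each control period).
- vision.read_camera(name): name is "scene" or "top" or "wrist"; returns (picture, depth): 384x512x3 uint8, red, green, blue; 384x512 float32, m along the optical axis (not along the pixel's ray), 0 where there is no reading.
- vision.get_calibration(name): a dict with "mtx" (3x3 intrinsics, pixels), "k1" (the pictures are not rectified: a ray, as slopes to the right and down, at radius r is drawn at 1 + k1 r^2 times it, then the intrinsics apply), "extrinsics" (4x4, takes a point from camera to world coordinates). Camera axes: x right, y down, z forward; pixel columns grow to the right and rows downward; lengths in m; the calibration is good to about 2 mm. A picture is of the moment at which its call begins: read the wrist's pose just before it. get_calibration takes no time and is no camera call; for the wrist camera it gives the pose at the moment of the call.
- ticket.job_done(): hands the job in; it is judged then, once.
The state is a dict: "time_s": time; "qpos": joint angles; "qvel": joint speeds; "effort": joint torques, N m; "tool_pos": TCP position; "tcp_rot": TCP orientation; "ft_force": force on the tool from outside, world axes, zero at the start; "ft_torque": the same for the moment, N m; "grip_width": opening from 0.0 (shut) to 1.0 (fully open); "finger_force": force on a finger pad.
Only numpy, scipy, OpenCV 4.12 (cv2) and the standard library are available. Lean on these libraries where they do the work, as an engineer would, in place of code of your own. Each camera call takes 0.05 s, during which the arm holds its last target. There are 200 camera calls.

### The job

One of the three brass valve caps on the bracket has been left loose. Feel them by pushing gently on the end of the cross bar, clockwise seen from above; turn the loose one on in the same direction until it just comes firm, then slip the tag over that cap's stem so that it lies flat on the shoulder, and let go. Never force a cap that resists, as the whole valve would twist in its clamp, and leave everything else where it is.

Things in the scene. Friction and masses are not known exactly. Their poses are not given: they have to be found in the camera images.
- bracket: Flat dark steel plate, 130 x 400 x 8 mm, fixed on the table; origin at the centre of its underside, long side along its y. The three valves stand on it in a row, about 130 mm apart.
- valve_1: Black clamp block 50 x 50 x 20 mm fixed on the bracket (underside 8 mm above the table); origin at the centre of its underside, on the vertical axis of the valve, z up. Heights above this origin: brass valve body (36 mm dia) 20 to 45 mm, six-sided cap (28 mm across) 45 to 57 mm, axis of the steel cross bar 65 mm, round shoulder (30 mm dia) 70 to 74 mm, stem (14 mm dia, rounded end) up to 103 mm.
- bar_end_1 (a point): End of the cross bar of valve_1's cap, on the bar's axis, 45 mm from the valve's axis; of the two ends the one nearer the robot. The bar is straight, 8 mm dia, 90 mm long over both ends, and points roughly to and from the robot. Clockwise from above (tightening) moves this end towards +y.
- port_1 (a point): End of the brass side port of valve_1, pointing away from the robot, 40 mm from the valve's axis, 32 mm above the block's underside; it moves only if the valve twists in its clamp. That happens, and is damage, if a tight or seated cap is pushed with more than about 18 N at the bar end; 7 to 10 N is a fair test.
- cap_1 (a joint): Angle of valve_1's cap in its valve body, rad, growing clockwise seen from above (tightening). Every cap stands at its own arbitrary angle: the value tells nothing about tightness. A loose cap turns with 2 to 4 N at the bar end, then comes firm on its seat after less than 0.8 rad, at an angle that cannot be seen beforehand; a tight cap does not budge.
- valve_2: The same as valve_1; origin likewise. The three are built alike and their order along the bracket varies.
- bar_end_2 (a point): End of the cross bar of valve_2's cap, on the bar's axis, 45 mm from the valve's axis; of the two ends the one nearer the robot. The bar is straight, 8 mm dia, 90 mm long over both ends, and points roughly to and from the robot.
- port_2 (a point): End of the brass side port of valve_2, pointing away from the robot, 40 mm from the valve's axis, 32 mm above the block's underside; it moves only if the valve twists in its clamp.
- cap_2 (a joint): Angle of valve_2's cap in its valve body, rad, growing clockwise seen from above (tightening). Every cap stands at its own arbitrary angle: the value tells nothing about tightness.
- valve_3: The same as valve_1; origin likewise. The three are built alike and their order along the bracket varies.
- bar_end_3 (a point): End of the cross bar of valve_3's cap, on the bar's axis, 45 mm from the valve's axis; of the two ends the one nearer the robot. The bar is straight, 8 mm dia, 90 mm long over both ends, and points roughly to and from the robot.
- port_3 (a point): End of the brass side port of valve_3, pointing away from the robot, 40 mm from the valve's axis, 32 mm above the block's underside; it moves only if the valve twists in its clamp.
- cap_3 (a joint): Angle of valve_3's cap in its valve body, rad, growing clockwise seen from above (tightening). Every cap stands at its own arbitrary angle: the value tells nothing about tightness.
- tag: Loose aluminium tag, 40 g: a flat ring, outer dia 40 mm, hole 20 mm, 12 mm high, with a flat tongue 20 mm wide and 4 mm thick reaching 50 mm from the ring's centre along its +x. Origin at the ring's centre on its underside. It fits over a cap's stem and then lies on the round shoulder.
- cup: Loose steel cup, 68 mm dia, 65 mm high; origin at the centre of its underside. Bystander.
- spanner: Loose spanner, 150 mm long, lying on the table along its x; bystander.
- spare_nut: Loose brass nut, 24 mm across, 12 mm high, lying on the bracket between two valves; bystander.
Things that resemble listed ones, but are neither listed nor needed, are in the scene too. There is more than one size of the tag; the one meant has the size given above.

How it is judged:
On the way, in this order (a step that is already met when the one before it is completed fails the run):
1. the loose cap has been turned clockwise until it is firm on its seat (value of joint any of cap_1, cap_2, cap_3 above 0.69 rad), for 0.2 s.
2. the tag is over that cap's stem, on the shoulder (((horizontal distance between tag and valve_1 below 0.006 m and z of tag in the frame of valve_1 between 0.069 and 0.08 m and value of joint cap_1 above 0.69 rad) or (horizontal distance between tag and valve_2 below 0.006 m and z of tag in the frame of valve_2 between 0.069 and 0.08 m and value of joint cap_2 above 0.69 rad) or (horizontal distance between tag and valve_3 below 0.006 m and z of tag in the frame of valve_3 between 0.069 and 0.08 m and value of joint cap_3 above 0.69 rad))), for 0.2 s.
At the end, for the whole second after the job is handed in: The loose cap stands within 0.06 rad of its seat; the tag's ring is round the stem of that cap, within 6 mm of its axis, lying flat (within 0.15 rad) on its shoulder (underside within about 5 mm of it), released and at rest (((horizontal distance between tag and valve_1 below 0.006 m and z of tag in the frame of valve_1 between 0.069 and 0.08 m and value of joint cap_1 above 0.69 rad) or (horizontal distance between tag and valve_2 below 0.006 m and z of tag in the frame of valve_2 between 0.069 and 0.08 m and value of joint cap_2 above 0.69 rad) or (horizontal distance between tag and valve_3 below 0.006 m and z of tag in the frame of valve_3 between 0.069 and 0.08 m and value of joint cap_3 above 0.69 rad)) and angle between tag's own z axis and vertical below 0.15 rad and linear speed of tag below 0.02 m/s); the robot touches nothing.
It fails at once if a valve twisted in its clamp: its port has moved more than 6 mm (distance of any of port_1, port_2, port_3 from where it was at the start of the episode above 0.006 m).
It fails at once if a bystander (cup, spanner, nut) was moved more than 25 mm (distance of any of cup, spanner, spare_nut from where it was at the start of the episode above 0.025 m).
It also fails if it takes over 72 s, if anything falls off the work surface, if the arm or the gripper's body presses on something with over 40 N, if the wrist force passes 120 N, or if a joint passes its speed limit or range.

## Working session

There is one attempt and no reset: what is moved stays moved. The work goes in short steps, Python scripts to look and compute and a tool call to move; the robot and the scene stay as the last step left them, time stands still between calls to the robot, and variables do not carry over. Pictures are saved under pics/ and viewed, at most 10 in all, crops included, and the job is handed in when it is done.

Besides the shell and the picture viewer there is one more tool, called after "Request:" by a JSON object that holds its "method" and its "body". drive_tool: Moves the arm, as the interface text tells. Its arguments: {"type":"object","properties":{"motion":{"type":"array"}},"required":["motion"]}

```bash
mkdir -p pics; ls
cat > h.py <<'E'
import numpy as np, cv2
from cell import ctrl, vision, ticket
def cast(cal,uv,z=None,d=None):
    K=cal["mtx"];E=np.array(cal["extrinsics"])
    K=np.array(K)
    uv=np.atleast_2d(np.array(uv,float))
    p=np.c_[(uv[:,0]-K[0,2])/K[0,0],(uv[:,1]-K[1,2])/K[1,1]]
    q=p.copy()
    for _ in range(20): q=p/(1+cal["k1"]*(q**2).sum(1,keepdims=True))
    r=np.c_[q,np.ones(len(q))]
    if d is not None: return (r*np.atleast_1d(d)[:,None])@E[:3,:3].T+E[:3,3]
    w=r@E[:3,:3].T
    return E[:3,3]+w*((z-E[2,3])/w[:,2])[:,None]
def cloud(cal,dep):
    v,u=np.mgrid[:384,:512]
    return cast(cal,np.c_[u.ravel(),v.ravel()],d=dep.ravel()).reshape(384,512,3)
def snap(name,fn):
    cal=vision.get_calibration(name);im,dep=vision.read_camera(name)
    cv2.imwrite(f"pics/{fn}.png",im[:,:,::-1]);np.savez(f"{fn}.npz",im=im,dep=dep,cal=cal)
    return cal,im,dep
E
python3 - <<'E'
from h import *
print(ctrl.state())
for n in ["top","scene"]:
    c,i,d=snap(n,n);print(c)
a=cv2.imread("pics/top.png");b=cv2.imread("pics/scene.png")
cv2.imwrite("pics/top2.png",cv2.resize(a,(800,600),interpolation=cv2.INTER_CUBIC))
E
```

```text
pics
{'time_s': 0.0, 'qpos': array([ 1.18470530e+00,  2.63527527e-01, -4.89525968e-02,  1.25935426e+00,
        1.77071188e-05,  1.41550302e+00]), 'qvel': array([-1.36283512e-03,  3.83127351e-04,  2.05020874e-03,  5.77374069e-04,
        8.69852426e-05,  1.46261426e-03]), 'effort': array([ 8.70599142e-04, -6.37606430e+01,  3.84570551e+01,  1.36110670e-02,
        5.98730921e-06, -2.99325620e-06]), 'tool_pos': array([0.11999261, 0.51083398, 0.23081695]), 'tcp_rot': array([[-9.73484187e-01,  2.28753956e-01, -4.07305570e-04],
       [ 2.28754249e-01,  9.73483735e-01, -9.54977462e-04],
       [ 1.78050475e-04, -1.02282834e-03, -9.99999461e-01]]), 'ft_force': array([ 0.32278021, -0.09150862,  0.40583285]), 'ft_torque': array([-0.023275  , -0.01632865,  0.05281452]), 'finger_force': 0.0, 'grip_width': 0.9975219100886}
{'mtx': array([[352.49615579,   0.        , 257.22239685],
       [  0.        , 352.49615579, 187.34127793],
       [  0.        ,   0.        ,   1.        ]]), 'k1': 0.018272344463714056, 'extrinsics': array([[ 0.01865466, -0.98456518,  0.17402128,  0.34979727],
       [-0.99981617, -0.01759832,  0.00761136,  0.01619899],
       [-0.0044314 , -0.17413128, -0.98471248,  1.12048972],
       [ 0.        ,  0.        ,  0.        ,  1.        ]])}
{'mtx': array([[352.84332335,   0.        , 256.03233454],
       [  0.        , 352.84332335, 186.48610901],
       [  0.        ,   0.        ,   1.        ]]), 'k1': -0.0014338169821724658, 'extrinsics': array([[-0.40791431,  0.58577715, -0.70033638,  1.17727307],
       [ 0.91301797,  0.26000828, -0.31431494,  0.31718107],
       [-0.00202525, -0.76763326, -0.64088617,  0.68578981],
       [ 0.        ,  0.        ,  0.        ,  1.        ]])}
```

View pics/top2.png

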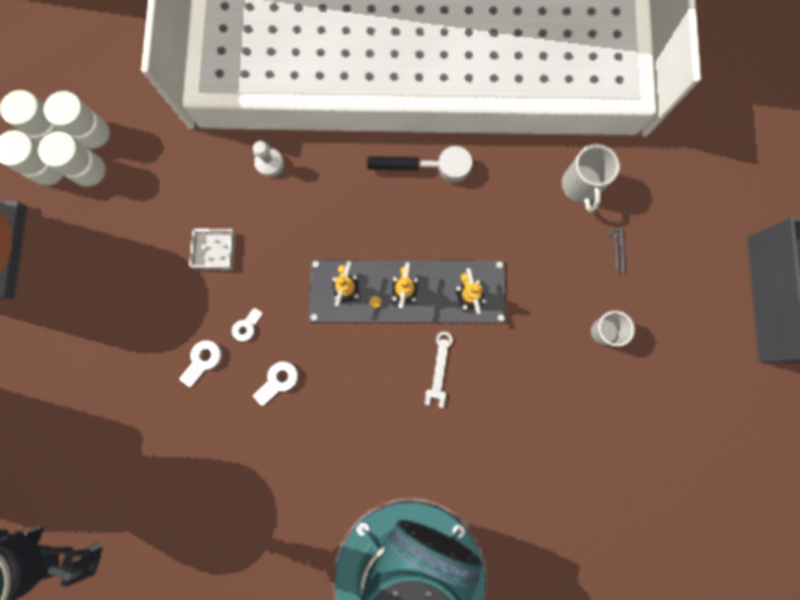

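View pics/scene.png

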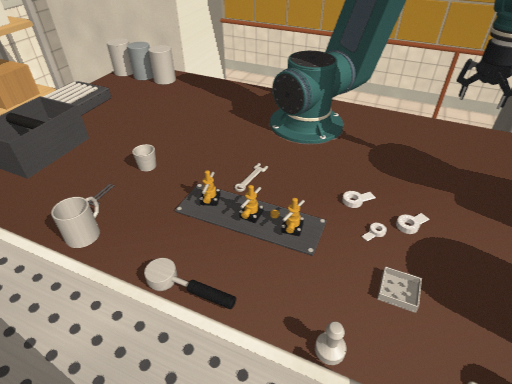

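The top view shows three valves at (345,285), (404,286), (472,291), and three tag-like pieces at (243,328), (205,355), (282,376), all in the enlarged picture. The next script measures the tags' outer and hole sizes, and the valves.

Run:
```python
from h import *
f=np.load("top.npz",allow_pickle=True);im=f["im"];dep=f["dep"];cal=f["cal"].item()
P=cloud(cal,dep)
s=.64
hsv=cv2.cvtColor(im,cv2.COLOR_RGB2HSV)
for (u,v) in [(243,328),(205,355),(282,376)]:
    u=int(u*s);v=int(v*s)
    m=((hsv[...,1]<70)&(hsv[...,2]>150)).astype(np.uint8)
    w=np.zeros_like(m);w[v-26:v+27,u-30:u+31]=m[v-26:v+27,u-30:u+31]
    n,l,st,c=cv2.connectedComponentsWithStats(w)
    k=min(range(1,n),key=lambda k:np.hypot(*(c[k]-[u,v]))+(1e3 if st[k,4]<20 else 0))
    mk=(l==k).astype(np.uint8)
    cs,h=cv2.findContours(mk,cv2.RETR_CCOMP,cv2.CHAIN_APPROX_NONE)
    cen=None
    print("tag",u,v,"area",st[k,4], "topz",np.percentile(P[mk>0][:,2],[5,50,95]))
    for i,cc in enumerate(cs):
        if h[0][i][3]>=0:
            hole=cast(cal,cc[:,0],z=.012);cen=hole.mean(0)
            print(" hole c",cen,"r",np.linalg.norm(hole-cen,axis=1).mean())
    for i,cc in enumerate(cs):
        if h[0][i][3]<0 and cen is not None:
            q=cast(cal,cc[:,0],z=.012)-cen;r=np.linalg.norm(q[:,:2],axis=1)
            a=np.arctan2(q[:,1],q[:,0]);j=r.argmax()
            far=q[r>.85*r.max()].mean(0);t=np.arctan2(far[1],far[0])
            opp=np.cos(a-t)<-.2
            print(" outer r",r[opp].mean(),"tongue",r.max(),"angle",t)
# valves: high points
hi=(P[...,2]>.088)&(P[...,2]<.13)&(abs(P[...,0]-.4)<.25)&(abs(P[...,1])<.25)&(dep>0)
n,l,st,c=cv2.connectedComponentsWithStats(hi.astype(np.uint8))
for k in range(1,n):
    if st[k,4]>3:
        q=P[l==k];print("hi",c[k],st[k,4],q.mean(0),q[:,2].max())
S=np.load("scene.npz",allow_pickle=True);
cr=im[120:280,100:340];cv2.imwrite("pics/crop1.png",cv2.resize(cr,None,fx=3.3,fy=3.3,interpolation=cv2.INTER_CUBIC)[:,:,::-1])
```

```text
tag 155 209 area 236 topz [-0.0012528   0.00620935  0.0153329 ]
 hole c [0.4633978  0.34674233 0.012     ] r 0.008103209731588611
 outer r 0.021469671717353273 tongue 0.05394475671672985 angle -0.6003136252125088
tag 131 227 area 413 topz [-0.00024666  0.01116688  0.01956423]
 hole c [0.41395137 0.41746512 0.012     ] r 0.012159405457682017
 outer r 0.029378524603561603 tongue 0.06987191835578152 angle 2.58919179058125
tag 180 240 area 417 topz [-0.00124316  0.01033602  0.01934453]
 hole c [0.37385569 0.26160795 0.012     ] r 0.012049652862479453
 outer r 0.02958664660864775 tongue 0.06983869006174606 angle 2.3844763992825717
hi [218.66666667 179.66666667] 24 [0.54963698 0.13742547 0.10737753] 0.11430405457478354
hi [258.875      180.66666667] 24 [0.54887299 0.01955713 0.10676552] 0.11461028044467758
hi [303.95652174 184.39130435] 23 [ 0.54014517 -0.11234742  0.10664064] 0.11336332173850239
```

View pics/crop1.png

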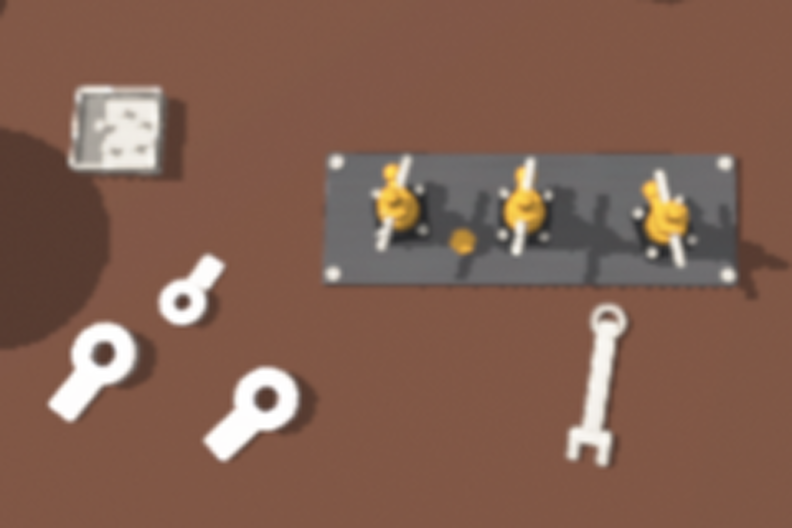

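The tag meant is the small piece at enlarged-picture pixel (243,328), which is (182,302) in the crop. It measures about 43 mm outer diameter with a 54 mm tongue, against 40 and 50 given. The pieces at (205,355) and (282,376) are about 58 mm across with 70 mm tongues, so they are the wrong size. Next I go over the valves for a close look.

Request:
{"method": "drive_tool", "body": {"motion": [[-0.183, -0.313, -0.04, 0, 0, -0.088, 100], [-0.183, -0.313, -0.04, 0, 0, -0.022, 50], [-0.183, -0.313, -0.04, 0, 0, 0, 0], [-0.183, -0.313, -0.04, 0, 0, 0, 0], [-0.183, -0.313, -0.04, 0, 0, 0, 0]]}}

```text
time_s: 0.72
tool_pos: [0.244, 0.2685, 0.2614]
tcp_rot: [[-1.0, -0.0, 0.0], [-0.0, 1.0, -0.0], [-0.0, -0.0, -1.0]]
ft_force: [0.5, 0.6, -0.4]
grip_width: 0.144
finger_force: 0.0
```

Request:
{"method": "drive_tool", "body": {"motion": [[-0.183, -0.313, -0.04, 0, 0, 0, 0], [-0.183, -0.313, -0.04, 0, 0, 0, 0], [-0.183, -0.313, -0.04, 0, 0, 0, 0], [-0.183, -0.313, -0.04, 0, 0, 0, 0], [-0.183, -0.313, -0.04, 0, 0, 0, 0]]}}

```text
time_s: 1.35
tool_pos: [0.3812, 0.0334, 0.2915]
tcp_rot: [[-1.0, 0.001, 0.0], [0.001, 1.0, 0.0], [-0.0, 0.0, -1.0]]
ft_force: [0.7, 1.0, -0.3]
grip_width: -0.001
finger_force: 0.0
```

Run:
```python
from h import *
s=ctrl.state();print(s["time_s"],s["tool_pos"],s["tcp_rot"].round(3),s["ft_force"],s["grip_width"])
c,i,d=snap("wrist","w1");print(c)
cv2.imwrite("pics/w1b.png",cv2.resize(i,(800,600))[:,:,::-1])
```

```text
1.35 [0.38121848 0.03340772 0.29145972] [[-1.     0.001  0.   ]
 [ 0.001  1.     0.   ]
 [-0.     0.    -1.   ]] [ 0.65455358  0.97357648 -0.26917002] -0.0014189022090540084
{'mtx': array([[326.86489839,   0.        , 262.81764533],
       [  0.        , 326.86489839, 190.45644063],
       [  0.        ,   0.        ,   1.        ]]), 'k1': 0.015487248492543227, 'extrinsics': array([[ 8.71430461e-04,  9.60669038e-01,  2.77694507e-01,
         3.09603792e-01],
       [ 9.99999576e-01, -9.19861381e-04,  4.41213511e-05,
         3.23495848e-02],
       [ 2.97826469e-04,  2.77694351e-01, -9.60669433e-01,
         4.34917124e-01],
       [ 0.00000000e+00,  0.00000000e+00,  0.00000000e+00,
         1.00000000e+00]])}
```

View pics/w1b.png

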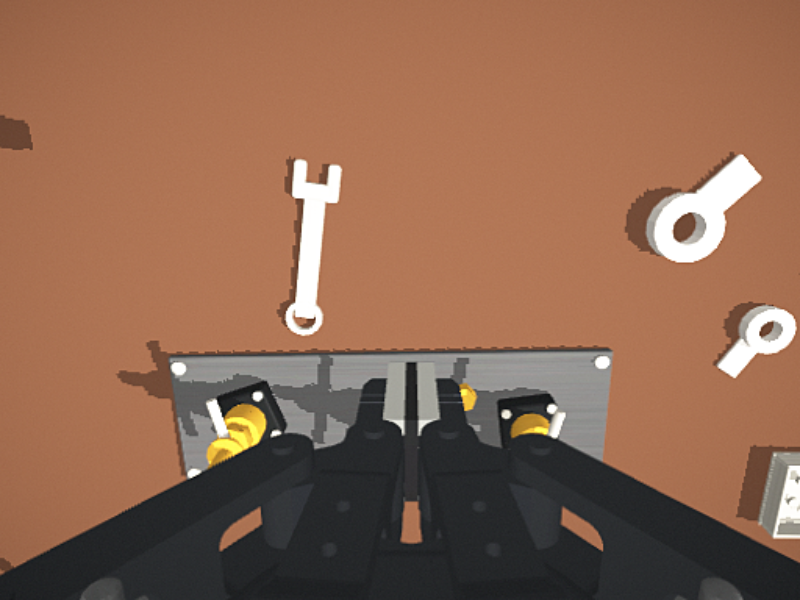

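The wrist view shows the spanner, the tags (the small one at (768,330)) and the nut at (468,397). The fingers hide part of the bracket. I move ahead so that the valves fall into the upper half of the picture.

Request:
{"method": "drive_tool", "body": {"motion": [[-0.36, 0.08, 0, 0, 0, 0, 0], [-0.36, 0.08, 0, 0, 0, 0, 0], [-0.36, 0.08, 0, 0, 0, 0, 0], [-0.36, 0.08, 0, 0, 0, 0, 0], [0, 0, 0, 0, 0, 0, 0]]}}

```text
time_s: 2.02
tool_pos: [0.5993, 0.0838, 0.2886]
tcp_rot: [[-1.0, -0.0, -0.003], [-0.0, 1.0, 0.0], [0.003, 0.0, -1.0]]
ft_force: [-1.6, 0.1, 0.2]
grip_width: 0.002
finger_force: 0.0
```

Run:
```python
from h import *
s=ctrl.state();print(s["time_s"],s["tool_pos"],s["ft_force"])
c,i,d=snap("wrist","w2")
cv2.imwrite("pics/w2b.png",cv2.resize(i,(800,600))[:,:,::-1])
```

```text
2.025 [0.59925392 0.08377059 0.28863569] [-1.58901462  0.05004648  0.1869557 ]
```

View pics/w2b.png

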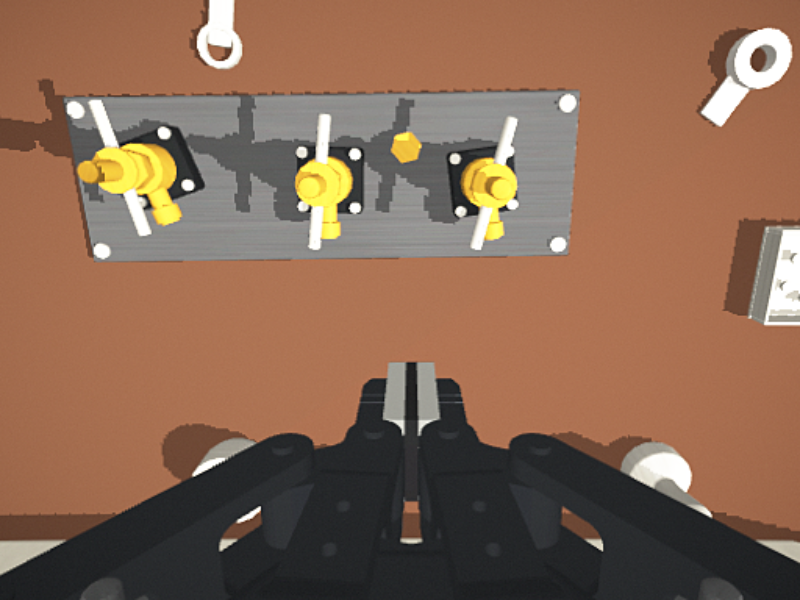

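All three valves can be seen clearly, in 800x600 pixels:
- Left valve: bar from (96,103) to (146,233).
- Middle valve: bar from (324,117) to (314,247).
- Right valve: bar from (511,120) to (477,247).
- Tag: ring at (758,58), tongue end at (712,117).

Run:
```python
from h import *
f=np.load("w2.npz",allow_pickle=True);im=f["im"];dep=f["dep"];cal=f["cal"].item()
P=cloud(cal,dep);s=.64
hsv=cv2.cvtColor(im,cv2.COLOR_RGB2HSV)
white=((hsv[...,1]<60)&(hsv[...,2]>140)).astype(np.uint8)
for nm,a,b in [("L",(96,103),(146,233)),("M",(324,117),(314,247)),("R",(511,120),(477,247))]:
    e=cast(cal,np.array([a,b])*s,z=.073);m=e.mean(0);d=e[0]-e[1]
    print(nm,"near",e[0].round(4),"far",e[1].round(4),"mid",m.round(4),"len",np.linalg.norm(d).round(4),"ang",np.degrees(np.arctan2(d[1],-d[0])).round(1))
    # stem top by depth
    hi=(P[...,2]>.098)&(P[...,2]<.12)&(np.linalg.norm(P[...,:2]-m[:2],axis=2)<.03)
    print("  stem pts",hi.sum(),P[hi].mean(0).round(4),P[hi][:,2].max().round(4))
    sh=(abs(P[...,2]-.082)<.002)&(np.linalg.norm(P[...,:2]-m[:2],axis=2)<.02)
    print("  shoulder",sh.sum(),P[sh].mean(0).round(4))
# tag
w=np.zeros_like(white);w[10:90,440:]=white[10:90,440:]
n,l,st,c=cv2.connectedComponentsWithStats(w);k=1+st[1:,4].argmax();mk=(l==k).astype(np.uint8)
cs,h=cv2.findContours(mk,cv2.RETR_CCOMP,cv2.CHAIN_APPROX_NONE)
for i,cc in enumerate(cs):
    q=cast(cal,cc[:,0],z=.012)
    if h[0][i][3]>=0: print("hole",q.mean(0),len(cc),np.ptp(q,axis=0))
    else: print("outer",q.min(0),q.max(0))
print("tongue end",cast(cal,np.array([[712,117]])*s,z=.004),"ring",cast(cal,np.array([[758,58]])*s,z=.012))
```

```text
L near [ 0.4982 -0.1234  0.073 ] far [ 0.5835 -0.1033  0.073 ] mid [ 0.5409 -0.1134  0.073 ] len 0.0877 ang -13.2
  stem pts 264 [ 0.5397 -0.1112  0.1083] 0.1138
  shoulder 416 [ 0.54   -0.1101  0.0826]
M near [0.5062 0.0253 0.073 ] far [0.5933 0.014  0.073 ] mid [0.5498 0.0196 0.073 ] len 0.0879 ang 7.4
  stem pts 189 [0.5488 0.0205 0.1101] 0.1139
  shoulder 394 [0.5483 0.0215 0.0827]
R near [0.5081 0.1494 0.073 ] far [0.5933 0.1299 0.073 ] mid [0.5507 0.1397 0.073 ] len 0.0874 ang 12.8
  stem pts 182 [0.5495 0.137  0.1104] 0.1138
  shoulder 392 [0.549  0.1364 0.0828]
outer [0.44172037 0.30663346 0.012     ] [0.50895242 0.36639589 0.012     ]
hole [0.48102493 0.33682745 0.012     ] 4 [0.00219708 0.00234596 0.        ]
hole [0.47802692 0.33159099 0.012     ] 17 [0.00659422 0.00997495 0.        ]
hole [0.47386998 0.328491   0.012     ] 6 [3.26125107e-03 2.53441286e-03 5.55111512e-17]
hole [0.4716906  0.32692843 0.012     ] 6 [3.25063460e-03 2.52959836e-03 5.55111512e-17]
hole [0.46811524 0.35178459 0.012     ] 4 [0.00215251 0.00231813 0.        ]
hole [0.46491448 0.35344912 0.012     ] 4 [0.00214171 0.00231188 0.        ]
hole [0.46522064 0.32459147 0.012     ] 22 [1.18022870e-02 4.07258976e-03 5.55111512e-17]
hole [0.45828542 0.32448623 0.012     ] 8 [4.24583021e-03 2.69717296e-03 5.55111512e-17]
hole [0.45564618 0.32515492 0.012     ] 6 [3.17118290e-03 2.49876361e-03 5.55111512e-17]
hole [0.4606733  0.34626495 0.012     ] 70 [1.91676692e-02 2.02648119e-02 1.11022302e-16]
tongue end [[0.50259738 0.31995281 0.004     ]] ring [[0.46174827 0.34257559 0.012     ]]
```

R bar first: I come down on its −y side with shut fingers.

Request:
{"method": "drive_tool", "body": {"motion": [[0.287, 0.104, 0, 0, 0, 0, 0], [0.287, 0.104, 0, 0, 0, 0, 0], [0, 0, 0.37, 0, 0, 0, 0], [0, 0, 0.37, 0, 0, 0, 0], [0, 0, 0.37, 0, 0, 0, 0]]}}

```text
time_s: 2.7
tool_pos: [0.5093, 0.1142, 0.1241]
tcp_rot: [[-1.0, 0.001, 0.001], [0.001, 1.0, 0.0], [-0.001, 0.0, -1.0]]
ft_force: [0.5, -0.5, -0.8]
grip_width: 0.002
finger_force: 0.0
```

Request:
{"method": "drive_tool", "body": {"motion": [[0, 0, 0.2, 0, 0, 0, 0], [0, 0, 0.2, 0, 0, 0, 0], [0, 0, 0, 0, 0, 0, 0], [0, 0.02, 0, 0, 0, 0, 0], [0, 0.02, 0, 0, 0, 0, 0]]}}

```text
time_s: 3.32
tool_pos: [0.5113, 0.1206, 0.0662]
tcp_rot: [[-1.0, 0.0, 0.002], [0.0, 1.0, 0.0], [-0.002, 0.0, -1.0]]
ft_force: [-0.6, 0.0, 0.3]
grip_width: -0.002
finger_force: 0.0
```

Request:
{"method": "drive_tool", "body": {"motion": [[0, 0.013, 0.03, 0, 0, 0, 0], [0, 0.013, 0, 0, 0, 0, 0], [0, 0.013, 0, 0, 0, 0, 0], [0, 0, 0, 0, 0, 0, 0], [0, 0, 0, 0, 0, 0, 0]]}}

```text
time_s: 3.95
tool_pos: [0.5107, 0.1262, 0.0603]
tcp_rot: [[-1.0, 0.0, 0.0], [0.0, 1.0, -0.0], [-0.0, -0.0, -1.0]]
ft_force: [0.1, -0.3, -0.5]
grip_width: 0.001
finger_force: 0.0
```

Request:
{"method": "drive_tool", "body": {"motion": [[0, 0.01, 0, 0, 0, 0, 0], [0, 0.01, 0, 0, 0, 0, 0], [0, 0, 0, 0, 0, 0, 0], [0, 0, 0, 0, 0, 0, 0], [0, 0, 0, 0, 0, 0, 0]]}}

```text
time_s: 4.58
tool_pos: [0.5107, 0.1292, 0.0603]
tcp_rot: [[-1.0, 0.0, -0.0], [0.0, 1.0, -0.0], [0.0, -0.0, -1.0]]
ft_force: [-0.0, -0.2, 0.0]
grip_width: 0.002
finger_force: 0.0
```

Request:
{"method": "drive_tool", "body": {"motion": [[0, 0.007, 0, 0, 0, 0, 0], [0, 0.007, 0, 0, 0, 0, 0], [0, 0, 0, 0, 0, 0, 0], [0, 0, 0, 0, 0, 0, 0], [0, 0, 0, 0, 0, 0, 0]]}}

```text
time_s: 5.2
tool_pos: [0.5108, 0.1312, 0.0603]
tcp_rot: [[-1.0, 0.001, 0.0], [0.001, 1.0, -0.0], [-0.0, -0.0, -1.0]]
ft_force: [0.7, -4.1, 0.8]
grip_width: 0.0
finger_force: 1.7
```

Request:
{"method": "drive_tool", "body": {"motion": [[0, 0.007, 0, 0, 0, 0, 0], [0, 0.007, 0, 0, 0, 0, 0], [0, 0, 0, 0, 0, 0, 0], [0, 0, 0, 0, 0, 0, 0], [0, 0, 0, 0, 0, 0, 0]]}}

```text
time_s: 5.82
tool_pos: [0.5107, 0.1335, 0.0603]
tcp_rot: [[-1.0, 0.0, -0.0], [0.0, 1.0, 0.0], [0.0, 0.0, -1.0]]
ft_force: [0.5, -3.3, 0.5]
grip_width: 0.002
finger_force: 1.2
```

R turns at about 3–4 N, so it is the loose one. I align the finger face with the bar, then orbit clockwise in small steps.

Request:
{"method": "drive_tool", "body": {"motion": [[0.005, 0, 0, 0, 0, 0.046, 0], [0, 0, 0, 0, 0, 0.046, 0], [0, 0, 0, 0, 0, 0.046, 0], [0.002, 0.005, 0, 0, 0, 0.0095, 0], [0, 0, 0, 0, 0, 0, 0]]}}

```text
time_s: 6.45
tool_pos: [0.5097, 0.1344, 0.0602]
tcp_rot: [[-0.953, 0.303, -0.0], [0.303, 0.953, 0.0], [0.0, 0.0, -1.0]]
ft_force: [0.6, 0.4, -0.4]
grip_width: 0.001
finger_force: 0.0
```

Request:
{"method": "drive_tool", "body": {"motion": [[0.002, 0.005, 0, 0, 0, 0.0095, 0], [0.002, 0.005, 0, 0, 0, 0.0095, 0], [0.002, 0.005, 0, 0, 0, 0.0095, 0], [0, 0, 0, 0, 0, 0, 0], [0, 0, 0, 0, 0, 0, 0]]}}

```text
time_s: 7.08
tool_pos: [0.5096, 0.1367, 0.0602]
tcp_rot: [[-0.933, 0.36, -0.0], [0.36, 0.933, 0.0], [0.0, -0.0, -1.0]]
ft_force: [-2.3, -2.0, 0.6]
grip_width: -0.0
finger_force: 1.5
```

Request:
{"method": "drive_tool", "body": {"motion": [[0.002, 0.005, 0, 0, 0, 0.0095, 0], [0.002, 0.005, 0, 0, 0, 0.0095, 0], [0.002, 0.005, 0, 0, 0, 0.0095, 0], [0.002, 0.005, 0, 0, 0, 0.0095, 0], [0, 0, 0, 0, 0, 0, 0]]}}

```text
time_s: 7.7
tool_pos: [0.5097, 0.14, 0.0603]
tcp_rot: [[-0.901, 0.434, -0.0], [0.434, 0.901, 0.0], [0.0, 0.0, -1.0]]
ft_force: [-3.8, -1.2, 0.5]
grip_width: 0.003
finger_force: 1.5
```

Request:
{"method": "drive_tool", "body": {"motion": [[0.003, 0.005, 0, 0, 0, 0.0095, 0], [0.003, 0.005, 0, 0, 0, 0.0095, 0], [0.003, 0.005, 0, 0, 0, 0.0095, 0], [0.003, 0.005, 0, 0, 0, 0.0095, 0], [0, 0, 0, 0, 0, 0, 0]]}}

```text
time_s: 8.32
tool_pos: [0.5099, 0.1434, 0.0603]
tcp_rot: [[-0.863, 0.504, 0.0], [0.504, 0.863, -0.0], [-0.0, 0.0, -1.0]]
ft_force: [-0.1, -2.5, -1.9]
grip_width: -0.0
finger_force: 1.3
```

Request:
{"method": "drive_tool", "body": {"motion": [[0.0025, 0.005, 0, 0, 0, 0.0095, 0], [0.0025, 0.005, 0, 0, 0, 0.0095, 0], [0.0025, 0.005, 0, 0, 0, 0.0095, 0], [0.0025, 0.005, 0, 0, 0, 0.0095, 0], [0, 0, 0, 0, 0, 0, 0]]}}

```text
time_s: 8.95
tool_pos: [0.51, 0.1468, 0.0603]
tcp_rot: [[-0.821, 0.571, 0.0], [0.571, 0.821, 0.0], [-0.0, 0.0, -1.0]]
ft_force: [0.5, -2.8, -0.1]
grip_width: -0.004
finger_force: 1.2
```

Request:
{"method": "drive_tool", "body": {"motion": [[0.0022, 0.005, 0, 0, 0, 0.0095, 0], [0.0022, 0.005, 0, 0, 0, 0.0095, 0], [0.0022, 0.005, 0, 0, 0, 0.0095, 0], [0.0022, 0.005, 0, 0, 0, 0.0095, 0], [0, 0, 0, 0, 0, 0, 0]]}}

```text
time_s: 9.57
tool_pos: [0.5095, 0.1484, 0.0601]
tcp_rot: [[-0.772, 0.636, -0.002], [0.636, 0.772, -0.004], [-0.001, -0.004, -1.0]]
ft_force: [-5.7, -16.4, 4.6]
grip_width: 0.002
finger_force: 8.4
```

The cap came firm: about 16 N at the finger, after a turn of roughly 0.4 rad. I back off, rise, and go to the tag.

Request:
{"method": "drive_tool", "body": {"motion": [[0, -0.1, 0, 0, 0, 0, 0], [0, 0, -0.4, 0, 0, 0, 0], [0, 0, -0.3, 0, 0, -0.054, 0], [0.243, 0.259, 0, 0, 0, 0, 60], [0.243, 0.259, 0, 0, 0, 0, 60]]}}

```text
time_s: 10.2
tool_pos: [0.4821, 0.2443, 0.1661]
tcp_rot: [[-0.839, 0.545, 0.001], [0.545, 0.839, 0.002], [-0.0, 0.002, -1.0]]
ft_force: [1.5, 0.6, 0.1]
grip_width: 0.418
finger_force: 0.0
```

Request:
{"method": "drive_tool", "body": {"motion": [[0.243, 0.259, 0, 0, 0, 0, 60], [0.243, 0.259, 0, 0, 0, 0, 60], [0, 0, 0, 0, 0, 0, 60], [0, 0, 0, 0, 0, 0, 60], [0, 0, 0, 0, 0, 0, 60]]}}

```text
time_s: 10.82
tool_pos: [0.4634, 0.347, 0.1654]
tcp_rot: [[-0.839, 0.544, -0.0], [0.544, 0.839, 0.0], [0.0, 0.0, -1.0]]
ft_force: [-0.2, 0.4, -0.8]
grip_width: 0.6
finger_force: 0.0
```

Run:
```python
from h import *
s=ctrl.state();print(s["time_s"],s["tool_pos"],s["tcp_rot"].round(3),s["ft_force"])
cal,im,d=snap("wrist","w3")
hsv=cv2.cvtColor(im,cv2.COLOR_RGB2HSV)
m=((hsv[...,1]<60)&(hsv[...,2]>140)).astype(np.uint8)
cs,h=cv2.findContours(m,cv2.RETR_CCOMP,cv2.CHAIN_APPROX_NONE)
for i,cc in enumerate(cs):
    if len(cc)<40: continue
    q=cast(cal,cc[:,0],z=.012)
    print("hole" if h[0][i][3]>=0 else "outer",cc[:,0].mean(0).round(),len(cc),((q.min(0)+q.max(0))/2).round(4),np.ptp(q,axis=0).round(4))
cv2.imwrite("pics/w3b.png",cv2.resize(im,(640,480))[:,:,::-1])
```

```text
10.825 [0.46338166 0.34698796 0.16540024] [[-0.839  0.544 -0.   ]
 [ 0.544  0.839  0.   ]
 [ 0.     0.    -1.   ]] [-0.19907975  0.41108337 -0.75210199]
outer [122. 373.] 55 [0.5673 0.0913 0.012 ] [0.0268 0.0256 0.    ]
outer [430. 266.] 542 [0.6369 0.4209 0.012 ] [0.0827 0.0821 0.    ]
hole [394. 284.] 42 [0.6316 0.3968 0.012 ] [0.0107 0.0172 0.    ]
hole [424. 251.] 58 [0.6153 0.4393 0.012 ] [0.0161 0.0136 0.    ]
outer [262. 187.] 180 [0.4739 0.3394 0.012 ] [0.065  0.0532 0.    ]
hole [262. 174.] 58 [0.4619 0.346  0.012 ] [0.021 0.019 0.   ]
outer [131. 119.] 289 [0.3577 0.2734 0.012 ] [0.0834 0.0902 0.    ]
hole [128. 143.] 85 [0.3712 0.2607 0.012 ] [0.0287 0.0217 0.    ]
outer [300.  57.] 297 [0.3958 0.4249 0.012 ] [0.0882 0.0766 0.    ]
hole [298.  83.] 96 [0.411  0.4153 0.012 ] [0.0287 0.029  0.    ]
```

View pics/w3b.png

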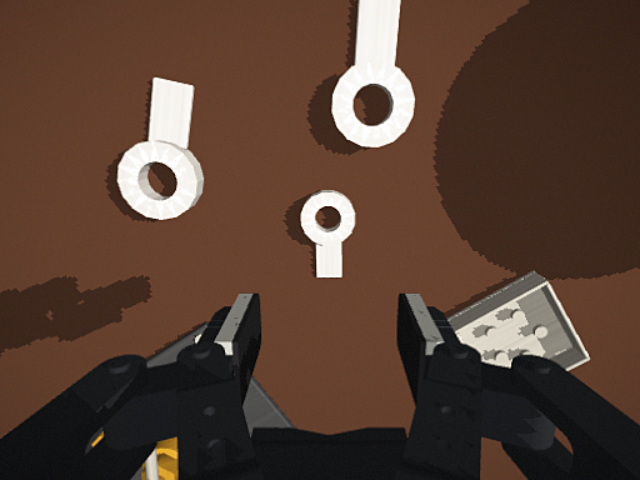

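The small ring is at (328,217) here, with a 20 mm hole, which confirms the tag. I descend and grip.

Request:
{"method": "drive_tool", "body": {"motion": [[0.005, -0.011, 0.35, 0, 0, 0, 60], [0, 0, 0.35, 0, 0, 0, 60], [0, 0, 0.29, 0, 0, 0, 60], [0, 0, 0.1, 0, 0, 0, 60], [0, 0, 0, 0, 0, 0, 60]]}}

```text
time_s: 11.5
tool_pos: [0.4618, 0.3466, 0.002]
tcp_rot: [[-0.839, 0.544, -0.001], [0.544, 0.839, -0.0], [0.0, -0.0, -1.0]]
ft_force: [-0.1, -0.7, 1.4]
grip_width: 0.594
finger_force: 0.0
```

Request:
{"method": "drive_tool", "body": {"motion": [[0, 0, 0, 0, 0, 0, 50], [0, 0, 0, 0, 0, 0, 35], [0, 0, 0, 0, 0, 0, 30], [0, 0, 0, 0, 0, 0, 20], [0, 0, 0, 0, 0, 0, 20]]}}

```text
time_s: 12.12
tool_pos: [0.4627, 0.3475, 0.0039]
tcp_rot: [[-0.84, 0.543, 0.003], [0.543, 0.84, 0.001], [-0.002, 0.003, -1.0]]
ft_force: [-2.0, -1.3, 11.3]
grip_width: 0.441
finger_force: 58.9
```

Request:
{"method": "drive_tool", "body": {"motion": [[0, 0, -0.1, 0, 0, 0, 20], [0, 0, -0.4, 0, 0, 0, 20], [0, 0, -0.4, 0, 0, 0, 20], [0, 0, -0.4, 0, 0, 0, 20], [0, 0, 0, 0, 0, 0, 20]]}}

```text
time_s: 12.75
tool_pos: [0.4632, 0.348, 0.2029]
tcp_rot: [[-0.84, 0.543, 0.008], [0.543, 0.84, 0.004], [-0.004, 0.008, -1.0]]
ft_force: [-0.4, -0.1, -1.6]
grip_width: 0.434
finger_force: 60.5
```

Request:
{"method": "drive_tool", "body": {"motion": [[-0.312, -0.214, 0, 0, 0, 0, 20], [-0.312, -0.214, 0, 0, 0, 0, 20], [-0.312, -0.214, 0, 0, 0, 0, 20], [-0.312, -0.214, 0, 0, 0, 0, 20], [0, 0, 0, 0, 0, 0, 20]]}}

```text
time_s: 13.38
tool_pos: [0.55, 0.1344, 0.1972]
tcp_rot: [[-0.837, 0.547, 0.0], [0.547, 0.837, -0.0], [-0.001, -0.0, -1.0]]
ft_force: [-0.7, 0.2, -0.8]
grip_width: 0.434
finger_force: 60.5
```

Run:
```python
from h import *
s=ctrl.state();print(s["time_s"],s["tool_pos"],s["tcp_rot"].round(3),s["ft_force"],s["grip_width"],s["finger_force"])
cal,im,d=snap("wrist","w4")
cv2.imwrite("pics/w4b.png",cv2.resize(im,(800,600),interpolation=cv2.INTER_CUBIC)[:,:,::-1])
```

```text
13.375 [0.54997276 0.13435626 0.19715348] [[-0.837  0.547  0.   ]
 [ 0.547  0.837 -0.   ]
 [-0.001 -0.    -1.   ]] [-0.68410652  0.22170696 -0.82324489] 0.4337417937136735 60.4831631295383
```

View pics/w4b.png

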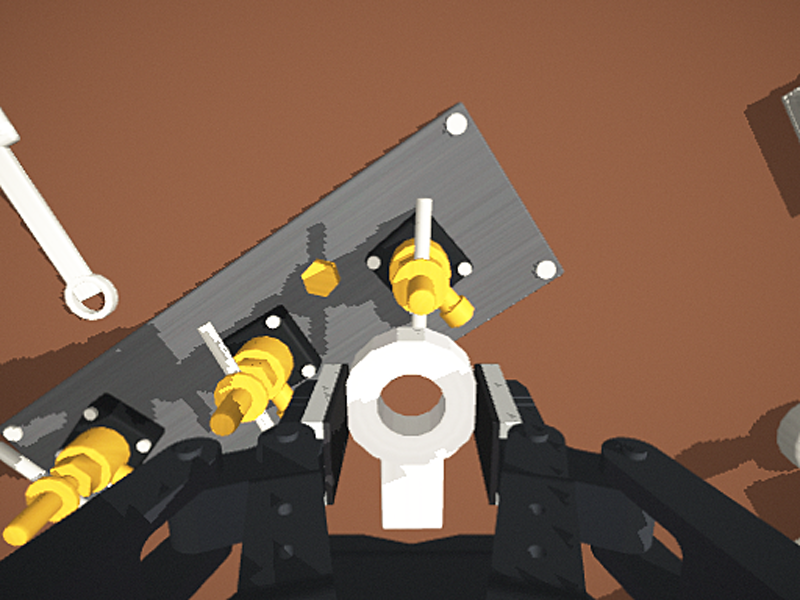

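The tag is held level, ring at (411,397). R's stem top is at (422,300), and its bar runs from (424,199) to (419,325) in 800x600 pixels. I measure ring against stem in this same view.

Run:
```python
from h import *
f=np.load("w4.npz",allow_pickle=True);im=f["im"];dep=f["dep"];cal=f["cal"].item()
P=cloud(cal,dep);s=.64
hsv=cv2.cvtColor(im,cv2.COLOR_RGB2HSV)
R=np.array([[-.837,.547],[.547,.837]])  # columns tool x,y
T=np.array([.55,.1344])
m=((hsv[...,1]<60)&(hsv[...,2]>110)).astype(np.uint8)
roi=np.zeros_like(m);roi[205:345,222:306]=1
Z=P[...,2];z0=Z[int(350*s),int(411*s)];print("ring top z",z0, "tongue z",Z[int(505*s),int(411*s)])
top=roi.astype(bool)&(m>0)&(abs(Z-z0)<.0035)
q=P[top];print("plane fit",np.linalg.lstsq(np.c_[q[:,:2]-q[:,:2].mean(0),np.ones(len(q))],q[:,2],rcond=None)[0].round(4))
t=(q[:,:2]-T)@R
sel=t[:,0]>-.010
print("tool-frame extents of ring top: y",np.percentile(t[:,1],[0.5,99.5]),"x max",t[:,0].max())
# hole : enclosed contour
cs,h=cv2.findContours((top).astype(np.uint8),cv2.RETR_CCOMP,cv2.CHAIN_APPROX_NONE)
for i,cc in enumerate(cs):
    if len(cc)>40:
        w=cast(cal,cc[:,0],z=z0)[:,:2]
        A=np.c_[2*w,np.ones(len(w))]
        tt=(w-T)@R
        if h[0][i][3]<0: k=tt[:,0]>-.004
        else: k=np.ones(len(w),bool)
        x=np.linalg.lstsq(A[k],(w[k]**2).sum(1),rcond=None)[0]
        print("outer" if h[0][i][3]<0 else "hole","c",x[:2].round(4),"r",np.sqrt(x[2]+x[:2]@x[:2]).round(4),"tool",((x[:2]-T)@R).round(4))
# stem of R
e=cast(cal,np.array([[424,199],[419,330]])*s,z=.073);d=e[0]-e[1];print("bar near",e[0],"dir deg",np.degrees(np.arctan2(d[1],-d[0])))
near=np.linalg.norm(P[...,:2]-[.55,.138],axis=2)<.03
yel=(hsv[...,0]<35)&(hsv[...,1]>120)&near
for lo,hi in [(.110,.116),(.104,.110),(.098,.104),(.09,.098)]:
    k=yel&(Z>lo)&(Z<hi)
    if k.sum(): print("stem",lo,k.sum(),P[k].mean(0).round(4),"px",np.argwhere(k).mean(0)[::-1]/s)
k=yel&(abs(Z-.0825)<.002);
w=P[k][:,:2];print("shoulder",k.sum(),w.min(0),w.max(0),"tool ext",((w-T)@R).min(0),((w-T)@R).max(0))
# bracket corners screws of block: bolts
for b in [(374,262),(464,269)]: print("bolt",cast(cal,np.array([b])*s,z=.03))
```

```text
ring top z 0.206235667417048 tongue z 0.19790304345231355
plane fit [ 0.0011 -0.002   0.2059]
tool-frame extents of ring top: y [-0.02001789  0.01688785] x max 0.0198730766783246
outer c [0.5477 0.134 ] r 0.0189 tool [ 0.0017 -0.0015]
hole c [0.5487 0.1332] r 0.0096 tool [ 0.0004 -0.0017]
bar near [0.51403248 0.16425888 0.073     ] dir deg 34.94948513758614
stem 0.11 224 [0.5492 0.1386 0.1115] px [420.53571429 301.0672433 ]
stem 0.104 57 [0.5467 0.1398 0.108 ] px [419.62719298 293.17434211]
stem 0.098 37 [0.5451 0.1407 0.1014] px [419.34121622 285.9375    ]
stem 0.09 43 [0.5447 0.1403 0.0941] px [417.9869186  281.97674419]
shoulder 602 [0.53506085 0.12355966] [0.5643928  0.15308395] tool ext [-0.01080713 -0.01123255] [0.01710656 0.01747789]
bolt [[0.53336342 0.11623542 0.03      ]]
bolt [[0.56769452 0.16066131 0.03      ]]
```

Ring centre (0.5485, 0.1333); stem axis (0.550, 0.1383), on which shoulder, block bolts and stem agree. I correct and lower to just above the stem, then around it.

Request:
{"method": "drive_tool", "body": {"motion": [[0.01, 0.033, 0, 0, 0, 0, 20], [0, 0, 0.25, 0, 0, 0, 20], [0, 0, 0.23, 0, 0, 0, 20], [0, 0, 0, 0, 0, 0, 20], [0, 0, 0, 0, 0, 0, 20]]}}

```text
time_s: 14.05
tool_pos: [0.5508, 0.1434, 0.1262]
tcp_rot: [[-0.84, 0.542, 0.001], [0.542, 0.84, 0.0], [-0.001, 0.001, -1.0]]
ft_force: [0.3, -0.3, -0.6]
grip_width: 0.438
finger_force: 60.5
```

Run:
```python
from h import *
s=ctrl.state();print(s["time_s"],s["tool_pos"],s["ft_force"])
cal,im,d=snap("wrist","w5")
cv2.imwrite("pics/w5b.png",cv2.resize(im[150:384,120:420],None,fx=2.5,fy=2.5,interpolation=cv2.INTER_CUBIC)[:,:,::-1])
```

```text
14.05 [0.55079105 0.14335592 0.12615911] [ 0.30751229 -0.34380104 -0.63754016]
```

View pics/w5b.png

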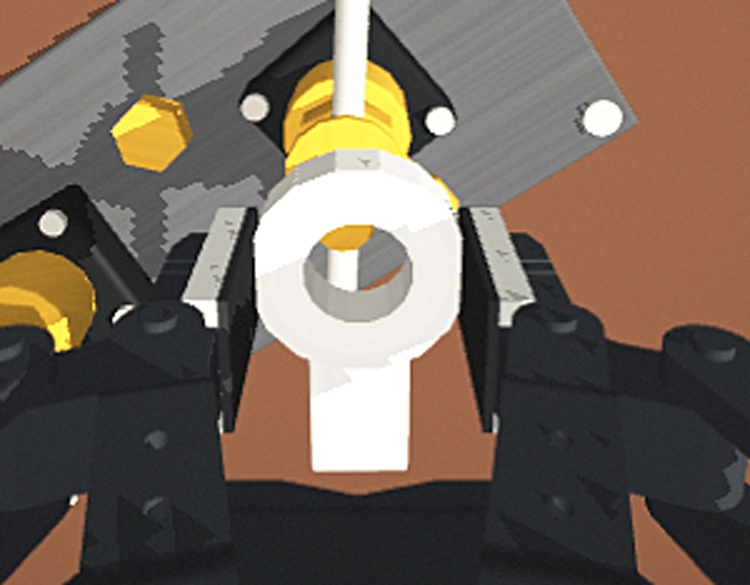

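Stem at x≈345 and hole centre at x≈358 in the crop: the ring sits about 3 mm too far along tool +y, because the arm had not settled when I measured. I correct and let it settle.

Request:
{"method": "drive_tool", "body": {"motion": [[-0.019, -0.02, 0, 0, 0, 0, 20], [0, 0, 0, 0, 0, 0, 20], [0, 0, 0, 0, 0, 0, 20], [0, 0, 0, 0, 0, 0, 20], [0, 0, 0, 0, 0, 0, 20]]}}

```text
time_s: 14.72
tool_pos: [0.5512, 0.1384, 0.1247]
tcp_rot: [[-0.84, 0.543, -0.0], [0.543, 0.84, -0.0], [0.0, -0.0, -1.0]]
ft_force: [0.0, -0.7, -0.5]
grip_width: 0.439
finger_force: 60.5
```

Run:
```python
from h import *
s=ctrl.state();T=s["tool_pos"][:2];R=s["tcp_rot"][:2,:2];print(s["tool_pos"])
cal,im,dep=snap("wrist","w6");P=cloud(cal,dep);Z=P[...,2]
hsv=cv2.cvtColor(im,cv2.COLOR_RGB2HSV)
roi=np.zeros(Z.shape,bool);roi[195:345,215:315]=1
white=(hsv[...,1]<60)&(hsv[...,2]>110)&roi
zt=s["tool_pos"][2]+.009
top=white&(abs(Z-zt)<.003)
cs,h=cv2.findContours(top.astype(np.uint8),cv2.RETR_CCOMP,cv2.CHAIN_APPROX_NONE)
for i,cc in enumerate(cs):
    if len(cc)>40:
        w=cast(cal,cc[:,0],z=np.median(Z[top]))[:,:2]
        x=np.linalg.lstsq(np.c_[2*w,np.ones(len(w))][:],(w**2).sum(1),rcond=None)[0]
        print(h[0][i][3]>=0,"c",x[:2].round(4),"r",np.sqrt(x[2]+x[:2]@x[:2]).round(4),"ztop",np.median(Z[top]))
yel=(hsv[...,0]<35)&(hsv[...,1]>120)
near=np.linalg.norm(P[...,:2]-[.55,.138],axis=2)<.03
k=yel&near&(Z>.096)&(Z<.118);
if k.sum():
    w=(P[k][:,:2]-T)@R;print("stem",k.sum(),P[k].mean(0).round(4),"tool ext",w.min(0).round(4),w.max(0).round(4))
k=yel&near&(abs(Z-.0825)<.002);w=(P[k][:,:2]-T)@R;print("shoulder",k.sum(),w.min(0).round(4),w.max(0).round(4))
for b in [(255+0,107),(440,121)]: pass
```

```text
[0.55120128 0.13841899 0.124744  ]
False c [0.5505 0.137 ] r 0.02 ztop 0.13358126069248652
True c [0.5503 0.1371] r 0.0097 ztop 0.13358126069248652
stem 90 [0.5529 0.1362 0.1117] tool ext [-0.0051 -0.0056] [-0.001   0.0038]
shoulder 649 [ 0.0017 -0.0153] [0.0162 0.0138]
```

Ring and stem are now within 1.5 mm of each other. Small trim, then lower.

Request:
{"method": "drive_tool", "body": {"motion": [[0.007, 0.005, 0, 0, 0, 0, 20], [0, 0, 0.06, 0, 0, 0, 20], [0, 0, 0.06, 0, 0, 0, 20], [0, 0, 0, 0, 0, 0, 20], [0, 0, 0, 0, 0, 0, 20]]}}

```text
time_s: 15.4
tool_pos: [0.5508, 0.1396, 0.1068]
tcp_rot: [[-0.84, 0.543, -0.0], [0.543, 0.84, -0.0], [0.0, -0.0, -1.0]]
ft_force: [-0.0, 0.7, -0.7]
grip_width: 0.438
finger_force: 60.5
```

Request:
{"method": "drive_tool", "body": {"motion": [[0, 0, 0.05, 0, 0, 0, 20], [0, 0, 0.05, 0, 0, 0, 20], [0, 0, 0.02, 0, 0, 0, 20], [0, 0, 0, 0, 0, 0, 20], [0, 0, 0, 0, 0, 0, 20]]}}

```text
time_s: 16.02
tool_pos: [0.5509, 0.1396, 0.0889]
tcp_rot: [[-0.84, 0.543, 0.0], [0.543, 0.84, 0.0], [-0.0, 0.0, -1.0]]
ft_force: [0.3, 0.1, -0.3]
grip_width: 0.433
finger_force: 60.5
```

Request:
{"method": "drive_tool", "body": {"motion": [[0, 0, 0.007, 0, 0, 0, 20], [0, 0, 0.007, 0, 0, 0, 20], [0, 0, 0.005, 0, 0, 0, 20], [0, 0, 0, 0, 0, 0, 20], [0, 0, 0, 0, 0, 0, 20]]}}

```text
time_s: 16.65
tool_pos: [0.5508, 0.1396, 0.086]
tcp_rot: [[-0.84, 0.543, 0.0], [0.543, 0.84, 0.0], [-0.0, 0.0, -1.0]]
ft_force: [0.3, 0.1, 1.4]
grip_width: 0.44
finger_force: 60.6
```

Request:
{"method": "drive_tool", "body": {"motion": [[0, 0, 0, 0, 0, 0, 48], [0, 0, 0, 0, 0, 0, 56], [0, 0, 0, 0, 0, 0, 64], [0, 0, 0, 0, 0, 0, 64], [0, 0, -0.05, 0, 0, 0, 64]]}}

```text
time_s: 17.27
tool_pos: [0.5504, 0.1396, 0.0934]
tcp_rot: [[-0.84, 0.543, -0.001], [0.543, 0.84, -0.0], [0.001, -0.001, -1.0]]
ft_force: [0.5, -0.1, 0.6]
grip_width: 0.64
finger_force: 0.0
```

Request:
{"method": "drive_tool", "body": {"motion": [[0, 0, -0.3, 0, 0, 0, 64], [0, 0, -0.3, 0, 0, 0, 64], [0, 0, -0.2, 0, 0, 0, 64], [0, 0, 0, 0, 0, 0, 64], [0, 0, 0, 0, 0, 0, 64]]}}

```text
time_s: 17.9
tool_pos: [0.5505, 0.1396, 0.2129]
tcp_rot: [[-0.84, 0.543, -0.001], [0.543, 0.84, -0.0], [0.0, -0.0, -1.0]]
ft_force: [0.1, 0.5, -0.3]
grip_width: 0.642
finger_force: 0.0
```

Run:
```python
from h import *
s=ctrl.state();print(s["time_s"],s["tool_pos"],s["ft_force"])
cal,im,dep=snap("wrist","w7");P=cloud(cal,dep);Z=P[...,2]
hsv=cv2.cvtColor(im,cv2.COLOR_RGB2HSV)
near=np.linalg.norm(P[...,:2]-[.55,.138],axis=2)<.024
w=(hsv[...,1]<60)&(hsv[...,2]>110)&near&(abs(Z-.094)<.005)
q=P[w];print("ring top",w.sum(),np.percentile(q[:,2],[5,50,95]),np.linalg.lstsq(np.c_[q[:,:2]-q[:,:2].mean(0),np.ones(len(q))],q[:,2],rcond=None)[0].round(3),q.min(0),q.max(0))
cv2.imwrite("pics/w7b.png",cv2.resize(im,(800,600),interpolation=cv2.INTER_CUBIC)[:,:,::-1])
```

```text
17.9 [0.55046848 0.13958    0.21294936] [ 0.11665165  0.49631574 -0.28892498]
ring top 1401 [0.0933378  0.09481945 0.09599325] [ 0.01  -0.006  0.095] [0.52980235 0.11767104 0.08900907] [0.57038415 0.15810939 0.0971018 ]
```

View pics/w7b.png

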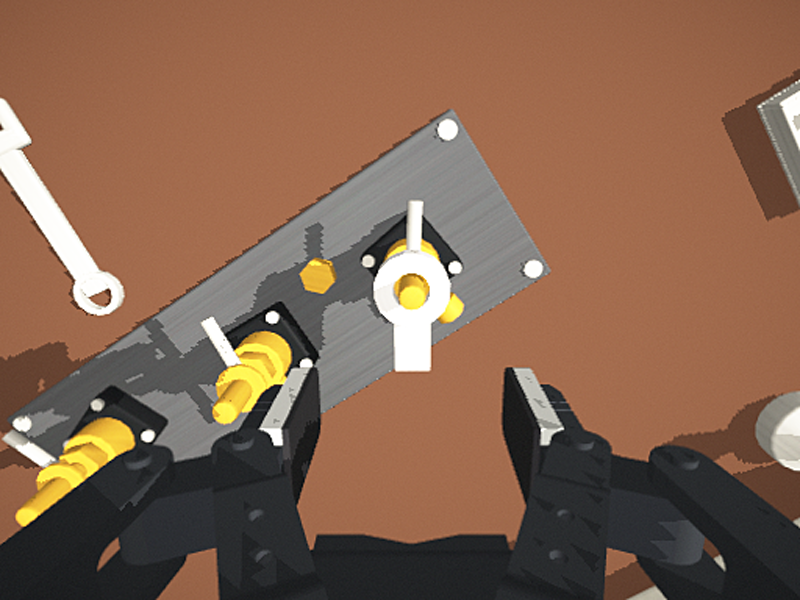

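The tag lies flat round R's stem, ring at (411,288). Its top is at 0.095 m, so its underside is at about 0.083 m on the 0.082 m shoulder, and it is within about 1 mm of the axis. The gripper is clear and nothing else moved.

```bash
python3 -c "
from cell import ticket
print(ticket.job_done())"
```

```text
the job is handed in; nothing more can be done
None
```

I turned the loose cap (the valve farthest towards +y) clockwise until it came firm, and left the tag released and flat on its shoulder; the job is handed in at about 18 s, with no verdict shown and the other two caps not tested.

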